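# Rock a locating block out of its nest

### The arm

A 6-joint arm with a two-finger parallel gripper is mounted at the origin on a cart in front of the work surface, level with it; the furniture and walls round the work are solid. World frame = base frame: x ahead of the robot, y to its left, z up, the work surface at z = 0. Lengths are in m, angles in rad, forces in N, time in s.
With the tool pointing down it reaches from about 0.3 to 0.85 m from the base axis. Payload 5.4 kg.
Tool frame: the origin (TCP) lies on the centre line of the jaws, within the pads' length; the fingertips stand 8 mm ahead of it and the grasp point (between the pads) lies 11 mm behind it; z points along the fingers, y is the direction in which the jaws open and shut (so a half turn about z gives the same grasp; the last joint's range is limited). The gripper opens to 85 mm and grips with 20 to 120 N. Pads are 22 mm wide; open, the fingers measure 114 mm over their backs; the gripper's body (76 mm by 85 mm) begins 54 mm behind the grasp point. The pads swing forward as they close: fully open they stand 13 mm farther back than shut.
Start: joints at [0.967, 0.158, 1.597, -0, 1.386, -0.21], TCP at [0.221, 0.531, 0.239] pointing down, gripper open.
Joint ranges: [-2.91, 2.91], [-0.94, 2.29], [0.18, 2.7], [-1.29, 4.43], [0.17, 2.64], [-3, 3]. Speed limits (rad/s): [2.57, 2.57, 3.14, 3.14, 3.14, 3.14].

### API

Orientations are given as a rotation vector (axis times angle).
In Python, from plant import robot gives the robot as it stands.
- The arm moves only by the tool send_rows, never from a script. Its argument "motion" is text: rows parted by semicolons, each of 7 numbers parted by spaces: the turn, a rotation vector about the tool's x, y, z in units of 6 degrees (1.0 is 6 degrees), then the shift along the tool's x, y, z in mm, then the gripper's target within -1 to 1 (fully open at 1, half-way at 0, shut at -1). A call has 1 to 5 rows; each row shifts and turns the commanded pose from where the row before left it, along the tool's axes as they then stand; what a row does not reach is not made up. A row lasts 1/12 s, in which the tool goes at most 41.7 mm and 7.16 degrees, less where a joint would pass 70% of its speed; a pose out of reach is approached as far as the arm can. A call is refused whole if a number of a shift passes 41.7 or a number of a turn 1, either way. A call with a gripper value outside its range is refused whole. The fingers move at their own pace and stop on an object; "grip_force" is the grip in N (left out, the last holds). Time passes only in rows, so rows that do not move let the fingers close. It gives the time, the measured TCP pose, the force and the opening at its end, in the units of the state.
- robot.state(): the state, without advancing time (a new reading comes with each control period).
- robot.capture(name): name is "scene" or "side" or "wrist"; returns the picture (384x512x3 uint8, red, green, blue); there is no depth.
- robot.calibration(name): a dict with "fx", "fy", "cx", "cy" (pixels), "eye" and "attitude" of the camera in the world. Camera axes: x right, y down, z forward; pixel columns grow to the right and rows downward; lengths in m; the calibration is good to about 2 mm. A picture is of the moment at which its call begins: read the wrist's pose just before it. calibration takes no time and is no camera call; for the wrist camera it gives the pose at the moment of the call.
- robot.finish_job(): hands the job in, once; it reports no verdict.
The state is a dict: "clock": time; "joints": joint angles; "qvel": joint speeds; "joint_efforts": joint torques, N m; "ee_pos": TCP position; "eef_rot": TCP orientation; "contact_force": force on the tool from outside, world axes, zero at the start; "torque": the same for the moment, N m; "width": finger opening in m.
Only numpy, scipy, OpenCV 4.12 (cv2) and the standard library are available. Lean on these libraries where they do the work, as an engineer would, in place of code of your own. Each camera call takes 0.05 s, during which the arm holds its last target. There are 200 camera calls.

### The job

The aluminium locating block is stuck in its nest between two stiff brass catches: do not touch the catches, but grip the block by its plain faces and rock it to the one side and to the other until it has pushed both catches back and comes free. Then lift it out and finish while still holding it still and upright just clear, right above the nest with its underside about 3 cm higher than the tops of the catch housings. Leave the other things lying round it where they are.

Things in the scene. Friction and masses are not known exactly. Their poses are not given: they have to be found in the camera images.
- block_center (a point): Centre of the aluminium locating block, an upright bar 24 mm (its x) by 28 mm (its y), 95 mm tall, 0.15 to 0.3 kg, blue band near the top; z up; 47.5 mm above its underside. It stands in the nest, its axes along the nest's. A groove 5 mm deep, 13 mm high (38.5 to 51.5 mm above the underside) crosses its +y face, another its -y face; the catches' noses lie in them.
- block_grip (a point): Point on the block's axis, 80 mm above its underside: grasp it here across its plain x faces (24 mm apart), which are free; the fingers then stay above the catch housings.
- block_foot (a point): Centre of the underside of the block (47.5 mm below its centre).
- nest: Dark steel plate fixed to the worktop, 76 mm (x) by 150 mm (y), 10 mm thick; origin at the centre of its underside, z up. The block stands in a pocket in its middle. On the block's +y and -y sides stand grey catch housings, 34 mm wide (x), from 34 to 64 mm off the middle in y, tops 58 mm above the worktop; from each a flat brass bar (catch) reaches to the block.
- pocket (a point): Middle of the pocket's floor, 4 mm above the worktop; the pocket is 6 mm deep with 1.2 mm clearance all round the block. The block can be rocked towards the nest's +y or -y, pivoting about its lower edge on that side (14 mm off the middle in y, on this floor), by up to some 14 degrees; 12 degrees each way is enough to push a catch clear.
- catch_left (a joint): Brass catch bar on the nest's +y side, 12 mm wide, 7 mm thick, 49 mm above the worktop. Value: how far it is pushed back along the nest's +y, m, 0 to 0.016, at the start 0 to 0.0018. At 0 its nose is 3.8 mm inside the groove, at 0.005 clear. About 4 N of friction; stays where pushed. While it is in, the block lifts only 3 mm. Rocking the block to +y drives it back.
- catch_right (a joint): The same catch on the nest's -y side; value: how far it is pushed back along the nest's -y, m. Rocking the block towards -y drives it back.
- loupe: Black loupe, 37 mm across, 40 mm tall, bystander behind the nest; origin under its centre.
- spare_lens: Black lens barrel, 38 mm across, 58 mm tall, bystander right of the nest; origin under its centre.
- esd_brush: Black flat brush, 22x121x9 mm, long along its y, bystander left of the nest; origin under its centre.
- vacuum_pen: White pen-shaped tool, 12x143x14 mm, long along its y, bystander left of the nest; origin under its centre.
- spacer_block: Ground steel block, 20x50x25 mm, bystander right of the nest; origin under its centre.
Mind the look-alikes: they are no part of the job. Leave any brown or pink look-alike of the part that bears block_center alone.

How it is judged:
By the outcome, as a careful person would: the job done as asked, in the order asked, and still so for the second after the job is handed in, while the arm keeps its last pose, push and grip.
It also fails if it takes over 50 s, if anything falls off the work surface, if the arm or the gripper's body presses on something with over 40 N, if the wrist force passes 120 N, or if a joint passes its speed limit or range.

## Working session

There is one attempt and no reset: what is moved stays moved. The work goes in short steps, Python scripts to look and compute and a tool call to move; the robot and the scene stay as the last step left them, time stands still between calls to the robot, and variables do not carry over. Pictures are saved under pics/ and viewed, about 8 in all and at most 12, crops included, and the job is handed in when it is done.

Besides the shell and the picture viewer there is one more tool, called after ">>>" by a JSON object that holds its "method" and its "body", one argument or row to a line. send_rows: Moves the arm, as the interface text tells. Its arguments: {"type":"object","properties":{"motion":{"type":"string"},"grip_force":{"type":"number"}},"required":["motion"]}

```bash
mkdir -p pics; ls; cat > h.py <<'E'
import numpy as np, cv2
from plant import robot
def ray(c,u,v):
    R=np.array(c["attitude"],float)
    if R.shape!=(3,3):
        R=cv2.Rodrigues(R)[0]
    d=R@np.array([(u-c["cx"])/c["fx"],(v-c["cy"])/c["fy"],1.]); return np.array(c["eye"]),d
def onplane(c,u,v,z):
    e,d=ray(c,u,v); return e+d*(z-e[2])/d[2]
def save(n,img,s=1): cv2.imwrite("pics/"+n+".png",cv2.resize(img[...,::-1],None,fx=s,fy=s,interpolation=cv2.INTER_CUBIC))
E
python3 - <<'E'
from h import *
print(robot.state())
a=robot.capture("scene");b=robot.capture("side")
for n in("scene","side","wrist"):print(n,robot.calibration(n))
np.save("scene.npy",a);np.save("side.npy",b)
save("both",np.vstack([a,b]),0.78)
E
```

```text
pics
{'clock': 0.0, 'joints': array([ 9.66872372e-01,  1.59062821e-01,  1.59823475e+00, -1.71198581e-05,
        1.38616851e+00, -2.10123944e-01]), 'qvel': array([-4.66981362e-04, -2.67443496e-05,  5.97336058e-04, -1.00452231e-03,
        1.26224710e-03,  3.00597575e-03]), 'joint_efforts': array([ 2.08462952e-03, -3.95971048e+01, -3.31441283e+01, -2.27384891e-05,
        8.03222065e-03,  2.12606773e-05]), 'ee_pos': array([0.22032895, 0.53048621, 0.23830787]), 'eef_rot': array([-6.14443175e-01, -3.08017764e+00,  2.71220242e-03]), 'contact_force': array([ 0.71053876, -0.75271582, -0.28303197]), 'torque': array([0.04223097, 0.02531229, 0.02623037]), 'width': 0.08526550443329585}
scene {'fx': 444.83512045818804, 'fy': 444.83512045818804, 'cx': 263.27559270780813, 'cy': 194.84654921636823, 'eye': array([0.01826165, 1.26563263, 0.62074698]), 'attitude': array([-0.55059586,  2.41359202, -1.50069172])}
side {'fx': 364.54232579251834, 'fy': 364.54232579251834, 'cx': 244.34285081876766, 'cy': 188.40386200520516, 'eye': array([ 0.24330154, -0.3836148 ,  0.6386312 ]), 'attitude': array([-2.19444543,  0.47650731, -0.21166244])}
wrist {'fx': 281.7714246689133, 'fy': 281.7714246689133, 'cx': 253.79768063250827, 'cy': 194.15281252709954, 'eye': array([0.151593  , 0.55859298, 0.373373  ]), 'attitude': array([2.39760256, 1.60084545, 0.23977525])}
```

View pics/both.png

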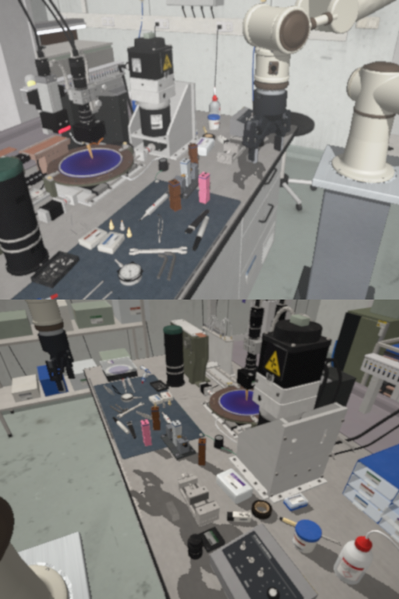

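The nest is not obvious yet. Brown and pink look-alikes show at scene (190,195) and (205,185), and in the side view near (145,430). I'll crop closer.

```bash
python3 - <<'E'
from h import *
a=np.load("scene.npy");b=np.load("side.npy")
A=a[170:290,190:350];B=b[120:300,150:310]
cv2.imwrite("pics/c.png",np.hstack([cv2.resize(A,(400,300),interpolation=cv2.INTER_CUBIC),cv2.resize(B,(400,450),interpolation=cv2.INTER_CUBIC)[:300]*1])[...,::-1])
B=b[120:300,150:310]; save("cb",B,3.3); save("ca",A,5)
E
```

```text
(no output)
```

View pics/ca.png

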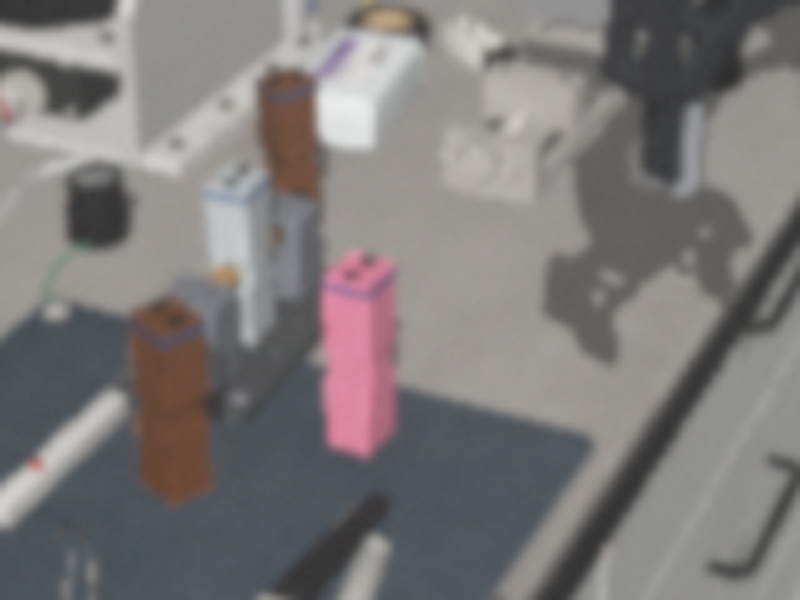

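View pics/cb.png

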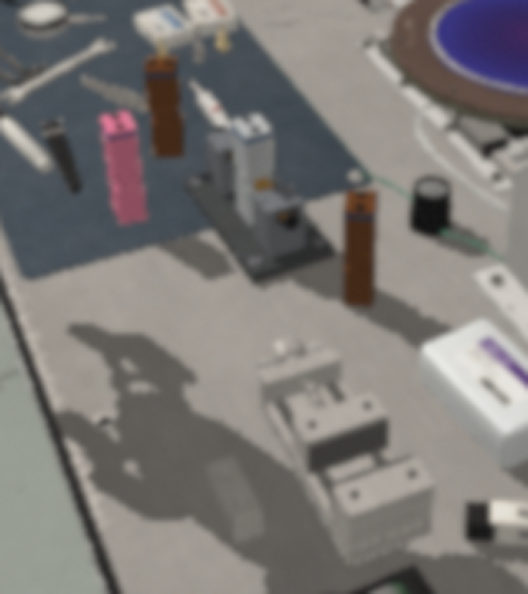

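Candidates in scene pixels: brown (224,234), brown (247,188), pink (262,225), and silver with a blue band, standing between grey housings with brass bars, at (238,206). In the side view the silver one is at (226,158). I choose silver, which the close crop confirms.

```bash
python3 - <<'E'
from h import *
cs=robot.calibration("scene");cd=robot.calibration("side")
S=lambda u,v,z:onplane(cs,u/5+190,v/5+170,z)
D=lambda u,v,z:onplane(cd,u/3.3+150,v/3.3+120,z)
print("top",S(238,181,.099),D(252,126,.099))
p=[D(188,180,.01),D(255,268,.01),D(335,245,.01)]
print(p,[np.linalg.norm(p[1]-p[i]) for i in(0,2)],np.degrees(np.arctan2(*(p[0]-p[1])[1::-1])),np.degrees(np.arctan2(*(p[2]-p[1])[1::-1])), (p[0]+p[2])/2)
q=[S(228,418,.01),S(325,318,.01)];print(q,np.degrees(np.arctan2(*(q[1]-q[0])[1::-1])))
for n,f,pts in(("brown1",S,[(170,318)]),("brown2",S,[(288,80)]),("pink",S,[(360,272)])):print(n,f(*pts[0],.095))
print("brownD",D(162,68,.095),D(360,205,.095),"pinkD",D(117,122,.095))
print(robot.state()["ee_pos"],cv2.Rodrigues(robot.state()["eef_rot"])[0].round(3))
R=cv2.Rodrigues(robot.state()["eef_rot"])[0]
E
```

```text
top [0.51981956 0.39829208 0.099     ] [0.52616103 0.38619712 0.099     ]
[array([0.48876429, 0.45677721, 0.01      ]), array([0.4973806 , 0.31875663, 0.01      ]), array([0.56852211, 0.31801649, 0.01      ])] [np.float64(0.13828927245349504), np.float64(0.0711453551968166)] 93.57221034401385 -0.5960687290000495 [0.5286432  0.38739685 0.01      ]
[array([0.4876111 , 0.47290074, 0.01      ]), array([0.48746079, 0.36810483, 0.01      ])] -90.08218077427948
brown1 [0.48624403 0.52309979 0.095     ]
brown2 [0.55756312 0.27282507 0.095     ]
pink [0.42621271 0.44860917 0.095     ]
brownD [0.49099485 0.51174156 0.095     ] [0.56144463 0.25814021 0.095     ] pinkD [0.42971501 0.44521473 0.095     ]
[0.2203296  0.53052604 0.23841095] [[-0.923  0.384 -0.001]
 [ 0.384  0.923 -0.001]
 [ 0.    -0.002 -1.   ]]
```

>>> {"method": "send_rows", "body": {
  "motion": "0 0 0 -33 -1 0 1;0 0 0 -33 -1 0 1;0 0 0 -33 -1 0 1;0 0 0 -33 -1 0 1;0 0 0 -33 -1 0 1"
}}

```text
clock: 0.52
ee_pos: [0.3721, 0.462, 0.2387]
eef_rot: [-0.614, -3.08, 0.001]
contact_force: [0.3, 1.1, 0.4]
width: 0.0855
```

>>> {"method": "send_rows", "body": {
  "motion": "0 0 0 -33 -1 0 1;0 0 0 -33 -1 0 1;0 0 0 -33 -1 0 1;0 0 0 -33 -1 0 1;0 0 0 -33 -1 0 1"
}}

```text
clock: 0.93
ee_pos: [0.5227, 0.3941, 0.2387]
eef_rot: [-0.615, -3.08, 0.001]
contact_force: [0.7, 0.0, 0.3]
width: 0.0856
```

>>> {"method": "send_rows", "body": {
  "motion": "0 0 1 0 0 0 1;0 0 1 0 0 0 1;0 0 1 0 0 0 1;0 0 1 0 0 0 1;0 0 1 0 0 0 1"
}}

```text
clock: 1.35
ee_pos: [0.5214, 0.3948, 0.2385]
eef_rot: [-1.398, -2.812, 0.002]
contact_force: [-0.0, 0.2, 1.3]
width: 0.0858
```

>>> {"method": "send_rows", "body": {
  "motion": "0 0 1 0 0 0 1;0 0 1 0 0 0 1;0 0 1 0 0 0 1;0 0 1 0 0 0 1;0 0 1 0 0 0 1"
}}

```text
clock: 1.77
ee_pos: [0.5212, 0.395, 0.2386]
eef_rot: [-2.078, -2.355, 0.002]
contact_force: [0.1, 0.0, 0.2]
width: 0.0855
```

>>> {"method": "send_rows", "body": {
  "motion": "0 0 1 0 0 0 1;0 0 0.2 0 0 0 1;0 0 0 0 0 0 1;0 0 0 0 0 0 1"
}}

```text
clock: 2.1
ee_pos: [0.5214, 0.395, 0.2389]
eef_rot: [-2.214, -2.229, 0.001]
contact_force: [0.3, 0.2, 1.1]
width: 0.0853
```

```bash
python3 - <<'E'
from h import *
s=robot.state();print(s["clock"],s["ee_pos"],cv2.Rodrigues(s["eef_rot"])[0].round(3),s["width"])
c=robot.calibration("wrist");a=robot.capture("wrist");np.save("w.npy",a);np.save("wc.npy",c,allow_pickle=True)
save("w1",a,1.5);print(c)
e=np.array(c["eye"]);R=cv2.Rodrigues(c["attitude"])[0]
p=R.T@(np.array([.523,.392,.099])-e);print(p[0]/p[2]*c["fx"]+c["cx"],p[1]/p[2]*c["fy"]+c["cy"])
E
```

```text
2.1 [0.5213908  0.39503819 0.23892881] [[-0.007  1.    -0.001]
 [ 1.     0.007 -0.   ]
 [-0.    -0.001 -1.   ]] 0.08529771806670378
{'fx': 281.7714246689133, 'fy': 281.7714246689133, 'cx': 253.79768063250827, 'cy': 194.15281252709954, 'eye': array([0.52183169, 0.46948377, 0.3738715 ]), 'attitude': array([ 2.84216934e+00,  9.97564837e-03, -3.75353845e-04])}
254.7797279841874 187.21416344910054
```

View pics/w1.png

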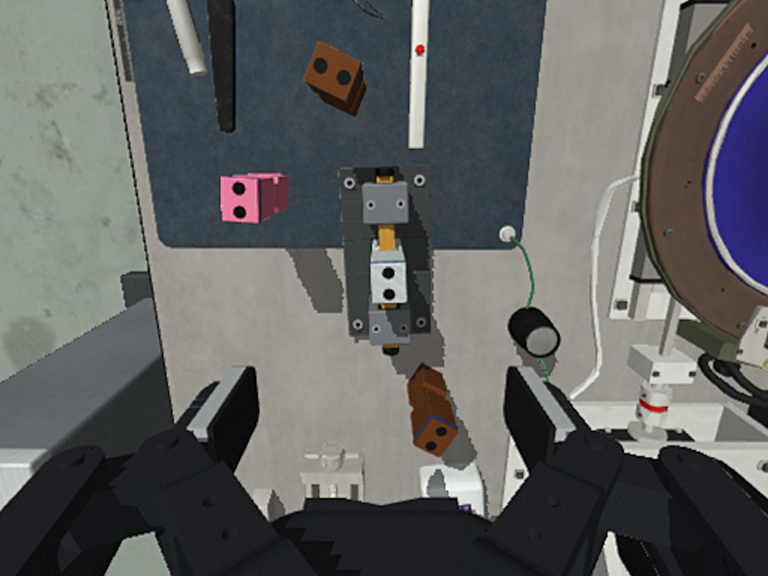

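The wrist view shows the silver block top at about (388,283) in the 1.5x picture, with the nest plate screws at (349,184), (419,181), (358,324) and (421,322). It is clearly the one between the brass catches.

```bash
python3 - <<'E'
from h import *
c=robot.calibration("wrist")
W=lambda u,v,z:onplane(c,u/1.5,v/1.5,z)
print("top",W(388.5,283,.099), [W(388.5,y,.099) for y in (272,294)])
p=np.array([W(*q,.01) for q in((349,184),(419,181),(358,324),(421,322))]);print(p,p.mean(0))
print(np.degrees(np.arctan2(*((p[0]-p[2])[:2]))),np.degrees(np.arctan2(*((p[1]-p[3])[:2]))),np.degrees(np.arctan2((p[1]-p[0])[1],(p[1]-p[0])[0])))
h=[W(u,v,.058) for u,v in ((363,181),(407,181),(408,222),(363,222),(370,343),(411,343))];print(np.array(h))
a=np.load("w.npy")[150:240,210:300];save("w2",a,6)
E
```

```text
top [0.52736034 0.39050212 0.099     ] [array([0.52726888, 0.39818486, 0.099     ]), array([0.52745327, 0.38269572, 0.099     ])]
[[0.49509381 0.45079059 0.01      ]
 [0.5535171  0.45359978 0.01      ]
 [0.50144056 0.32536211 0.01      ]
 [0.55953772 0.32774029 0.01      ]] [0.5273973  0.38937319 0.01      ]
-2.8967286702098454 -2.7387145426827 2.7528560087105762
[[0.50879797 0.45543204 0.058     ]
 [0.54065734 0.45563944 0.058     ]
 [0.54213563 0.4260756  0.058     ]
 [0.50862385 0.42585389 0.058     ]
 [0.51373898 0.32787073 0.058     ]
 [0.54707426 0.328103   0.058     ]]
```

View pics/w2.png

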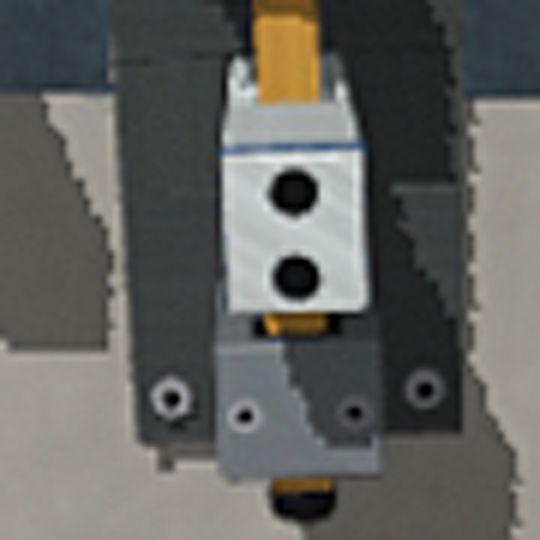

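>>> {"method": "send_rows", "body": {
  "motion": "0 0 -0.38 0 0 0 1;0 0 0 -5 6 0 1;0 0 0 0 0 30 1;0 0 0 0 0 30 1;0 0 0 0 0 30 1"
}}

```text
clock: 2.57
ee_pos: [0.5287, 0.3901, 0.1489]
eef_rot: [2.172, 2.269, 0.003]
contact_force: [-0.3, -0.5, -0.5]
width: 0.0854
```

>>> {"method": "send_rows", "body": {
  "motion": "0 0 0 0 0 0 1;0 0 0 0 0 0 1"
}}

```text
clock: 2.73
ee_pos: [0.5268, 0.3895, 0.1476]
eef_rot: [-2.171, -2.268, 0.007]
contact_force: [1.0, 0.7, -0.1]
width: 0.085
```

```bash
python3 - <<'E'
from h import *
s=robot.state();print(s["clock"],s["ee_pos"],cv2.Rodrigues(s["eef_rot"])[0].round(4))
a=robot.capture("wrist");c=robot.calibration("wrist");save("w3",a,1.5)
e=np.array(c["eye"]);R=cv2.Rodrigues(c["attitude"])[0]
for q in ([.5274,.390,.099],s["ee_pos"]):
  p=R.T@(np.array(q)-e);print(1.5*(p[0]/p[2]*c["fx"]+c["cx"]),1.5*(p[1]/p[2]*c["fy"]+c["cy"]))
E
```

```text
2.7333 [0.5268399  0.38947808 0.14759041] [[-0.0437  0.999  -0.0039]
 [ 0.999   0.0437 -0.002 ]
 [-0.0019 -0.004  -1.    ]]
377.14110461142195 326.0659426667892
374.4460556476371 377.24757196013263
```

View pics/w3.png

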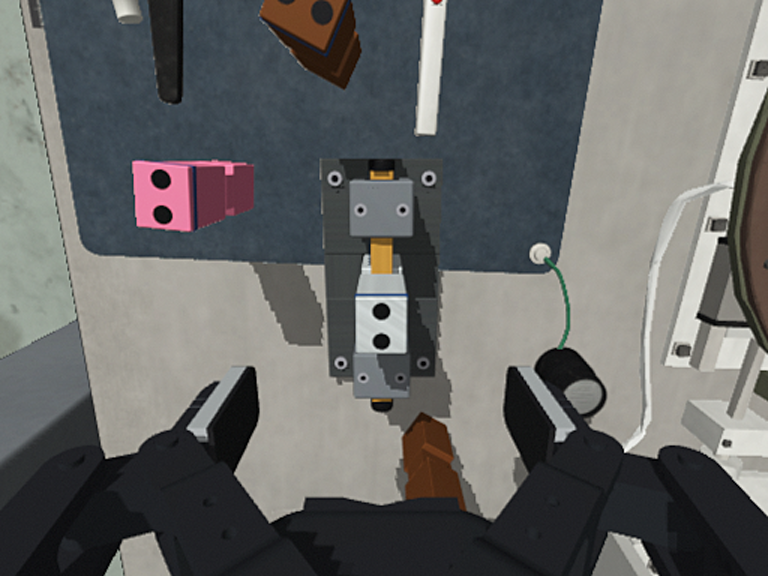

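The block at (381,326) is upright and centred between the jaws at 381. It sits about 1.5 mm to +y of the tool, so I correct that and descend.

>>> {"method": "send_rows", "body": {
  "motion": "0 0 0 0.5 1.5 18 1;0 0 0 0 0 18 1;0 0 0 0 0 18 1;0 0 0 0 0 18 1;0 0 0 0 0 0 1"
}}

```text
clock: 3.2
ee_pos: [0.5288, 0.3905, 0.0763]
eef_rot: [-2.172, -2.269, 0.003]
contact_force: [-0.1, -0.5, -0.1]
width: 0.0851
```

>>> {"method": "send_rows", "body": {
  "motion": "0 0 0 0 0 0 -1;0 0 0 0 0 0 -1;0 0 0 0 0 0 -1;0 0 0 0 0 0 -1;0 0 0 0 0 0 -1",
  "grip_force": 60
}}

```text
clock: 3.62
ee_pos: [0.5299, 0.3913, 0.0787]
eef_rot: [2.172, 2.269, 0.003]
contact_force: [-0.2, 0.2, -0.5]
width: 0.0257
```

>>> {"method": "send_rows", "body": {
  "motion": "0 0 0 0 0 0 -1;0 0 0 0 0 0 -1;0 0 0 0 0 0 -1;0 0 0 0 0 0 -1;0 0 0 0 0 0 -1"
}}

```text
clock: 4.03
ee_pos: [0.5295, 0.3913, 0.0787]
eef_rot: [2.172, 2.27, 0.001]
contact_force: [-2.5, 0.2, 6.0]
width: 0.0233
```

>>> {"method": "send_rows", "body": {
  "motion": "0 0 0 0 0 0 -1;0 0 0 0 0 0 -1;0 0 0 0 0 0 -1;0 0 0 0 0 0 -1;0 0 0 0 0 0 -1"
}}

```text
clock: 4.45
ee_pos: [0.5295, 0.3913, 0.0787]
eef_rot: [2.172, 2.27, 0.001]
contact_force: [-2.4, -0.4, 5.3]
width: 0.0231
```

>>> {"method": "send_rows", "body": {
  "motion": "0 -0.333 0 2.6 0 -0.5 -1;0 -0.333 0 2.6 0 -0.5 -1;0 -0.333 0 2.6 0 -0.5 -1;0 0 0 0 0 0 -1;0 0 0 0 0 0 -1"
}}

```text
clock: 4.87
ee_pos: [0.5291, 0.399, 0.0795]
eef_rot: [2.117, 2.214, -0.111]
contact_force: [-3.2, -1.2, 5.1]
width: 0.0233
```

```bash
cat > st.py <<'E'
from h import *
def st():
    s=robot.state();R=cv2.Rodrigues(s["eef_rot"])[0];Y=np.array([-.045,.999])
    print(round(s["clock"],2),s["ee_pos"].round(4),"tilt+y",round(np.degrees(np.arctan2(-R[1,2]*.999+.045*R[0,2],-R[2,2])),2),"R02",R[0,2].round(4),"F",s["contact_force"].round(1),"M",s["torque"].round(2),"w",s["width"].round(4))
E
python3 -c "from st import *;st()"
```

```text
Traceback (most recent call last):
  File "st.py", line 4, in st
    print(round(s["clock"],2),s["ee_pos"].round(4),"tilt+y",round(np.degrees(np.arctan2(-R[1,2]*.999+.045*R[0,2],-R[2,2])),2),"R02",R[0,2].round(4),"F",s["contact_force"].round(1),"M",s["torque"].round(2),"w",s["width"].round(4))
                                                                                                                                                                                                                 ^^^^^^^^^^^^^^^^
AttributeError: 'float' object has no attribute 'round'
```

```bash
sed -i 's/s\["width"\].round(4)/round(s["width"],4)/' st.py
python3 -c "from st import *;st()"
```

```text
4.87 [0.5291 0.399  0.0795] tilt+y 6.01 R02 0.0052 F [-3.2 -1.2  5.1] M [-0.4   0.46  0.01] w 0.0233
```

>>> {"method": "send_rows", "body": {
  "motion": "0 -0.333 0 2.6 0 -0.5 -1;0 -0.333 0 2.6 0 -0.5 -1;0 -0.333 0 2.6 0 -0.5 -1;0 -0.17 0 1.3 0 -0.25 -1;0 0 0 0 0 0 -1"
}}

```text
clock: 5.28
ee_pos: [0.5288, 0.4077, 0.0796]
eef_rot: [2.05, 2.144, -0.236]
contact_force: [-0.8, -4.2, 5.2]
width: 0.0227
```

>>> {"method": "send_rows", "body": {
  "motion": "0 0 0 0 0 0 -1;0 0 0 0 0 0 -1"
}}

```text
clock: 5.45
ee_pos: [0.5288, 0.4075, 0.0796]
eef_rot: [2.052, 2.144, -0.234]
contact_force: [-1.1, -3.0, 4.8]
width: 0.0232
```

```bash
python3 - <<'E'
from st import *
st();a=robot.capture("side");save("r1",a[130:220,180:270],6)
E
```

```text
5.45 [0.5288 0.4075 0.0796] tilt+y 13.03 R02 0.0101 F [-1.1 -3.   4.8] M [-0.64  0.24 -0.01] w 0.0232
```

View pics/r1.png

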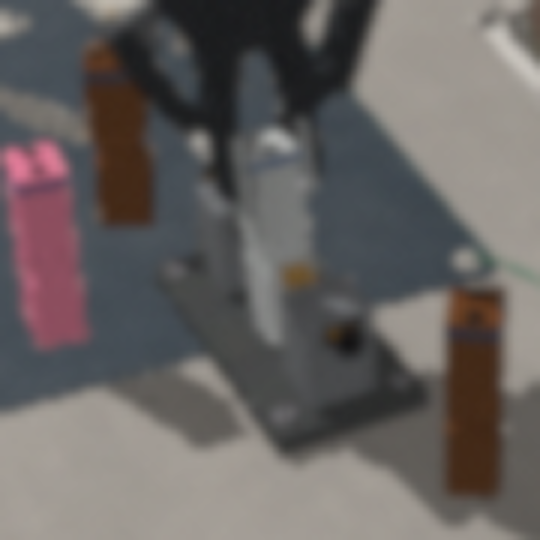

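The side crop shows the block leaning to +y with the gripper, by 13° as measured, and the brass bar on the -y side exposed at (298,275). Next: back to upright, then rock to -y.

>>> {"method": "send_rows", "body": {
  "motion": "0 0.333 0 -2.6 0 0.5 -1;0 0.333 0 -2.6 0 0.5 -1;0 0.333 0 -2.6 0 0.5 -1;0 0.333 0 -2.6 0 0.5 -1;0 0.333 0 -2.6 0 0.5 -1"
}}

```text
clock: 5.92
ee_pos: [0.5292, 0.3947, 0.0792]
eef_rot: [2.147, 2.243, -0.054]
contact_force: [-2.1, -2.0, 4.0]
width: 0.023
```

>>> {"method": "send_rows", "body": {
  "motion": "0 0.333 0 -2.6 0 0.5 -1;0 0.17 0 -1.3 0 0.25 -1;0 0 0 0 0 0 -1;0 0 0 0 0 0 -1"
}}

```text
clock: 6.25
ee_pos: [0.5294, 0.3907, 0.0788]
eef_rot: [-2.172, -2.268, -0.002]
contact_force: [-2.8, -1.7, 6.5]
width: 0.0233
```

```bash
python3 -c "from st import *;st()"
```

```text
6.25 [0.5294 0.3907 0.0788] tilt+y -0.09 R02 0.0 F [-2.8 -1.7  6.5] M [-0.36  0.54 -0.06] w 0.0233
```

>>> {"method": "send_rows", "body": {
  "motion": "0 0.333 0 -2.6 0 -0.5 -1;0 0.333 0 -2.6 0 -0.5 -1;0 0.333 0 -2.6 0 -0.5 -1;0 0 0 0 0 0 -1;0 0 0 0 0 0 -1"
}}

```text
clock: 6.67
ee_pos: [0.5297, 0.3836, 0.0796]
eef_rot: [-2.119, -2.212, -0.113]
contact_force: [-1.6, 2.8, 2.7]
width: 0.0231
```

```bash
python3 -c "from st import *;st()"
```

```text
6.67 [0.5297 0.3836 0.0796] tilt+y -6.09 R02 -0.004 F [-1.6  2.8  2.7] M [0.61 0.39 0.07] w 0.0231
```

>>> {"method": "send_rows", "body": {
  "motion": "0 0.333 0 -2.6 0 -0.5 -1;0 0.333 0 -2.6 0 -0.5 -1;0 0.333 0 -2.6 0 -0.5 -1;0 0.17 0 -1.5 0 -0.25 -1;0 0 0 0 0 0 -1"
}}

```text
clock: 7.08
ee_pos: [0.5301, 0.3741, 0.0798]
eef_rot: [-2.053, -2.143, -0.236]
contact_force: [-2.4, 5.2, 1.7]
width: 0.0232
```

>>> {"method": "send_rows", "body": {
  "motion": "0 0 0 0 0 0 -1;0 0 0 0 0 0 -1"
}}

```text
clock: 7.25
ee_pos: [0.5301, 0.3743, 0.0798]
eef_rot: [-2.052, -2.145, -0.234]
contact_force: [-1.2, 3.8, 3.1]
width: 0.023
```

```bash
python3 - <<'E'
from st import *
st();a=robot.capture("scene");b=robot.capture("side");save("r2",np.hstack([a[185:265,210:280],b[140:220,190:260]]),5.5)
E
```

```text
7.25 [0.5301 0.3743 0.0798] tilt+y -13.01 R02 -0.0095 F [-1.2  3.8  3.1] M [0.87 0.25 0.04] w 0.023
```

View pics/r2.png

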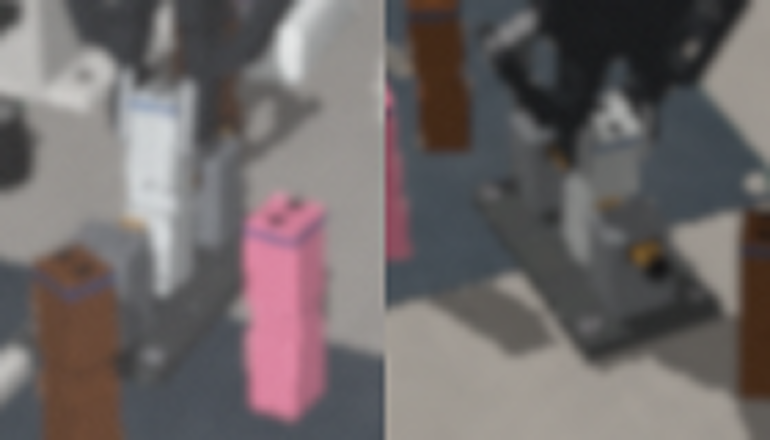

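Block leans to -y, and the -y catch's tail now sticks farther out, with gold showing at (650,255) in the right half. Return to upright and lift carefully.

>>> {"method": "send_rows", "body": {
  "motion": "0 -0.333 0 2.6 0 0.5 -1;0 -0.333 0 2.6 0 0.5 -1;0 -0.333 0 2.6 0 0.5 -1;0 -0.333 0 2.6 0 0.5 -1;0 -0.333 0 2.6 0 0.5 -1"
}}

```text
clock: 7.77
ee_pos: [0.5293, 0.3868, 0.0793]
eef_rot: [-2.146, -2.244, -0.053]
contact_force: [-3.0, 2.4, 5.0]
width: 0.0231
```

>>> {"method": "send_rows", "body": {
  "motion": "0 -0.333 0 2.6 0 0.5 -1;0 -0.17 0 1.5 0 0.25 -1;0 0 0 0 0 0 -1;0 0 0 0 0 0 -1"
}}

```text
clock: 8.1
ee_pos: [0.5291, 0.3908, 0.0788]
eef_rot: [2.17, 2.27, -0.002]
contact_force: [-3.6, 0.6, 7.0]
width: 0.0231
```

>>> {"method": "send_rows", "body": {
  "motion": "0 0 0 0 0 -2 -1;0 0 0 0 0 -2 -1;0 0 0 0 0 -2 -1;0 0 0 0 0 0 -1"
}}

```text
clock: 8.43
ee_pos: [0.5292, 0.3904, 0.0841]
eef_rot: [2.172, 2.269, -0.002]
contact_force: [-0.4, 0.4, -1.3]
width: 0.0226
```

```bash
python3 -c "from st import *;st()"
```

```text
8.43 [0.5292 0.3904 0.0841] tilt+y 0.06 R02 -0.0005 F [-0.4  0.4 -1.3] M [-0.02  0.03 -0.03] w 0.0226
```

>>> {"method": "send_rows", "body": {
  "motion": "0 0 0 0 0 -4 -1;0 0 0 0 0 -4 -1;0 0 0 0 0 -4 -1;0 0 0 0 0 0 -1"
}}

```text
clock: 8.77
ee_pos: [0.5301, 0.3913, 0.0979]
eef_rot: [2.171, 2.269, 0.004]
contact_force: [0.5, -0.2, -1.5]
width: 0.0231
```

```bash
python3 -c "from st import *;st()"
```

```text
8.77 [0.5301 0.3913 0.0979] tilt+y -0.05 R02 0.0023 F [ 0.5 -0.2 -1.5] M [ 0.04 -0.06  0.05] w 0.0231
```

>>> {"method": "send_rows", "body": {
  "motion": "0 0 0 0 0 -13 -1;0 0 0 0 0 -13 -1;0 0 0 0 0 -13 -1;0 0 0 0 0 -13 -1;0 0 0 0 0 -13 -1"
}}

```text
clock: 9.18
ee_pos: [0.5297, 0.3912, 0.1638]
eef_rot: [2.172, 2.269, 0.003]
contact_force: [0.4, -0.3, -1.7]
width: 0.023
```

>>> {"method": "send_rows", "body": {
  "motion": "0 0 0 0 0 -1 -1;0 0 0 0 0 0 -1;0 0 0 0 0 0 -1;0 0 0 0 0 0 -1"
}}

```text
clock: 9.52
ee_pos: [0.5285, 0.3906, 0.1612]
eef_rot: [-2.172, -2.269, 0.003]
contact_force: [-0.7, -0.1, -1.6]
width: 0.0231
```

```bash
python3 - <<'E'
from st import *
st();a=robot.capture("scene");b=robot.capture("side");save("r3",np.hstack([a[165:265,205:280],b[120:220,190:265]]),5)
E
```

```text
9.52 [0.5285 0.3906 0.1612] tilt+y 0.05 R02 -0.0019 F [-0.7 -0.1 -1.6] M [-0.02 -0.05  0.03] w 0.0231
```

View pics/r3.png

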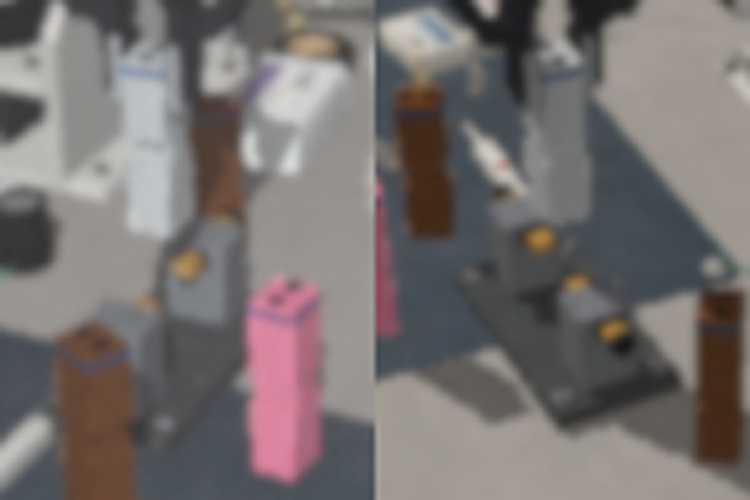

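```bash
python3 - <<'E'
from st import *
cs=robot.calibration("scene");cd=robot.calibration("side")
# vertical extent: solve z of bottom corner rays at known x,y (nearest approach to vertical line)
def zat(c,u,v,xy):
    e,d=ray(c,u,v); t=((xy-e[:2])@d[:2])/(d[:2]@d[:2]); return (e+t*d).round(4)
o=np.array([.5285,.3906])
for s,f in (("scene",(cs,205,165,0)),("side",(cd,190,120,375))):
  c,u0,v0,dx=f
  P={"scene":[((160,237),(-.0113,.0145)),((152,78),(-.0113,.0145))],"side":[((540,208),(-.0127,-.0135)),((588,222),(.0127,-.0135))]}[s]
  for (u,v),off in P: print(s,zat(c,u0+(u-dx)/5,v0+v/5,o+off), o+off)
a=robot.state();print(a["clock"],a["qvel"].round(3))
E
```

```text
scene [0.5181 0.4056 0.0851] [0.5172 0.4051]
scene [0.5187 0.406  0.1735] [0.5172 0.4051]
side [0.5131 0.378  0.0967] [0.5158 0.3771]
side [0.54   0.3776 0.0801] [0.5412 0.3771]
9.6167 [ 0.001 -0.    -0.005  0.001 -0.    -0.001]
```

>>> {"method": "send_rows", "body": {
  "motion": "0 0 0 0 0 -1.5 -1;0 0 0 0 0 0 -1;0 0 0 0 0 0 -1;0 0 0 0 0 0 -1;0 0 0 0 0 0 -1"
}}

```text
clock: 10.03
ee_pos: [0.5292, 0.3909, 0.1639]
eef_rot: [-2.172, -2.27, 0.0]
contact_force: [-0.9, -0.2, -2.3]
width: 0.0231
```

```bash
python3 - <<'E'
from st import *
st();out=[]
o=robot.state()["ee_pos"].copy();th=np.radians(2.5)
Z=np.array([[np.cos(th),-np.sin(th)],[np.sin(th),np.cos(th)]])
for n,(u0,v0) in (("scene",(215,165)),("side",(205,120))):
  c=robot.calibration(n);a=robot.capture(n)[v0:v0+60,u0:u0+45];a=cv2.resize(a,None,fx=8,fy=8,interpolation=cv2.INTER_CUBIC)
  R=cv2.Rodrigues(c["attitude"])[0]
  for x in(-.012,.012):
    for y in(-.014,.014):
      for z in(.088,.183):
        p=R.T@(np.append(o[:2]+Z@[x,y],z)-c["eye"]);u=p[0]/p[2]*c["fx"]+c["cx"];v=p[1]/p[2]*c["fy"]+c["cy"]
        cv2.circle(a,(int((u-u0+.5)*8),int((v-v0+.5)*8)),3,(255,0,0),-1)
  out.append(a)
save("r4",np.hstack(out))
E
```

```text
10.03 [0.5292 0.3909 0.1639] tilt+y -0.0 R02 -0.0001 F [-0.9 -0.2 -2.3] M [-0.   -0.01 -0.01] w 0.0231
```

View pics/r4.png

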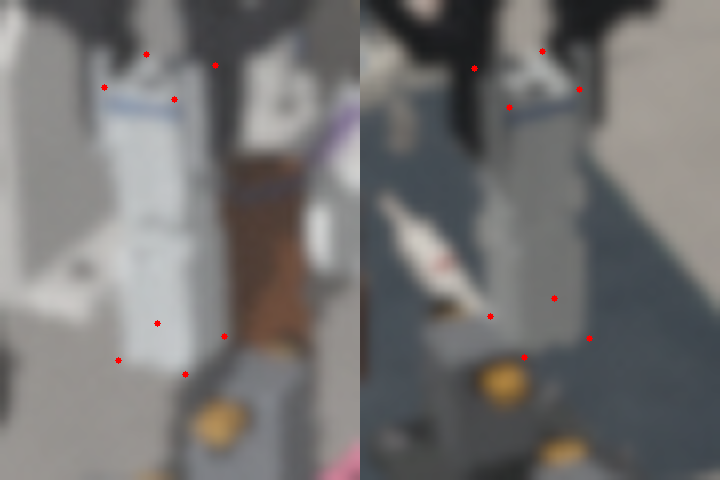

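The overlay matches the block in both views within about 1 px: it is upright, with its underside at about 0.088–0.090 m and both catches pushed back. I'm handing it in.

```bash
python3 - <<'E'
from st import *
st();print(robot.finish_job());st()
E
```

```text
10.13 [0.5292 0.391  0.1639] tilt+y 0.0 R02 -0.0 F [ 0.1 -0.9 -2. ] M [-0.03  0.04  0.05] w 0.0232
the job is handed in; nothing more can be done
None
the job is handed in; nothing more can be done
```

The block is free of both catches, and I handed the job in at about 10.1 s with it held still and upright above the nest. I gripped it by its plain x faces at 60 N and rocked it 13° to +y, then 13° to -y. It then lifted out with only 1–2 N on the wrist, about its own weight.

**Height and attitude:** tool tilt is 0.0° and the grip opening steady at 23 mm. The underside is about 88–90 mm above the worktop, so about 30 mm over the catch housings. The scene view fits 88 mm; the side view reads about 1 px (roughly 2 mm) higher.

**Forces:** readings at the end of each move stayed at or below about 7 N, and no bystander looked moved in the crops I viewed.

**Disagreements:**
- The block's x position differed by about 2 mm between two wrist views, so I took a value in between.
- The gripper closed about 3 mm higher than aimed, still on the plain faces.
- A first rough corner reading in the side view was inconsistent (80 and 97 mm). The later overlay of the expected corners settled it.

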